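# Clear the measuring board and tape off a stretcher bar

## Task

First throw every wood offcut and paper ball from the measuring board into the grey waste bin. Then lay the stretcher bar flat between the two guide lines with one end up against the stop block and let go of it; pull the tape's hook out until its outer face is level with the bar's far end, hold it there for about a second and let the blade go fully home. Leave the bar lying in place and do not disturb the paint cups and the bottle.

Things in the scene. Friction and masses are not known exactly. Their poses are not given: they have to be found in the camera images.
- board: Grey-painted measuring board fixed to the bench, 200 (x) x 380 (y) x 18 mm; origin at the centre of its underside, x across, y lengthwise, top at z = 18 mm. Two dark guide lines run lengthwise on it at x = -61 and -19 mm, from y = -130 to 85 mm: the bar lies between them (lane middle x = -40 mm). Ticks 20 mm apart lie at x = 82 mm.
- board_stop (a point): Point on the board's top at the middle of the stop face that the bar's end goes against, at x = -40, y = 85 mm on the board; axes as the board's. The steel stop block, 50 (x) x 20 (y) mm and 16 mm high above the board, closes the +y end of the lane; the bar lies on its -y side.
- tape_case (a point): Top centre of the black tape-measure case fixed on the board, 40 (x) x 60 (y) mm, 56 mm high above the board, its centre at x = 45, y = 155 mm on the board; axes as the board's. The yellow blade (16 mm wide, about 14 mm above the board) runs out of it to the board's -y along x = 45 mm.
- tape (a joint): How far the sprung tape blade is pulled out, m: 0 = fully home, largest 0.24. A spring draws it home, 1.5 N at 0 and 4.5 N at 0.20, damped (let go, it runs home in about a second). At 0 the outer face of the hook is level with the face of the stop block, so the reading is the length from that face.
- tape_hook (a point): Steel hook plate at the blade's end, upright, 24 mm wide (board x), 8 mm thick (board y), from 4 to 44 mm above the board. This point is the middle of its outer (-y) face, 30 mm above the board; the plate reaches 8 mm from it to +y. When home, 32 mm are free between plate and case. Axes as the board's; pulled out, it moves to -y.
- bin: Grey open waste bin, fixed to the bench, outside 240 (x) x 170 (y) x 110 mm high, walls and floor 5 mm; origin at the centre of its underside. It may stand to the left or the right of the board.
- bar: Pale wooden stretcher bar, loose, 200 (x) x 30 (y) x 18 mm (z), 80 g; origin at the centre of its underside, x lengthwise. Both ends are alike. It starts lying on the bench on the side of the board away from the bin.
- bar_mid (a point): Centre of the bar's body (9 mm above its underside), axes as the bar's.
- offcut0: Loose scrap: wood batten end 50 (x) x 28 (y) x 22 mm, 20 g; origin at the centre of its underside. Each scrap may be absent.
- offcut1: Loose scrap: wood batten end 44 (x) x 30 (y) x 18 mm, 18 g; origin at the centre of its underside.
- offcut2: Loose scrap: wood block 38 (x) x 36 (y) x 18 mm, 18 g; origin at the centre of its underside.
- offcut3: Loose scrap: wood batten end 44 (x) x 28 (y) x 22 mm, its +x end cut to a point from x = 8 mm to x = 22 mm, 18 g; origin at the centre of its underside.
- paper0: Loose scrap: hard crumpled paper ball about 37 mm across, 12 g; origin at its foot as built, its centre 18 mm along its own z.
- paper1: Loose scrap: a second paper ball, the same.
- cup_a: Bystander: whitish paint cup, 66 mm across, 70 mm high; origin at the centre of its underside.
- cup_b: Bystander: a second white paint cup, the same.
- paint: Bystander: white paint bottle, 68 mm across, 170 mm high; origin at the centre of its underside.
There are look-alikes about, which are no part of the job. Leave any black or purple look-alike of the offcut2 alone.

How it is judged:
On the way, in this order (a step that is already met when the one before it is completed fails the run):
1. every scrap present is in the bin, let go (x of offcut0 in the frame of bin between -0.118 and 0.118 m and y of offcut0 in the frame of bin between -0.083 and 0.083 m and z of offcut0 in the frame of bin between -0.005 and 0.105 m and contact force between each of offcut0, offcut1, offcut2, offcut3, paper0, paper1 and the fingers below 0.1 N and x of offcut1 in the frame of bin between -0.118 and 0.118 m and y of offcut1 in the frame of bin between -0.083 and 0.083 m and z of offcut1 in the frame of bin between -0.005 and 0.105 m and x of offcut2 in the frame of bin between -0.118 and 0.118 m and y of offcut2 in the frame of bin between -0.083 and 0.083 m and z of offcut2 in the frame of bin between -0.005 and 0.105 m and x of offcut3 in the frame of bin between -0.118 and 0.118 m and y of offcut3 in the frame of bin between -0.083 and 0.083 m and z of offcut3 in the frame of bin between -0.005 and 0.105 m and x of paper0 in the frame of bin between -0.118 and 0.118 m and y of paper0 in the frame of bin between -0.083 and 0.083 m and z of paper0 in the frame of bin between -0.005 and 0.105 m and x of paper1 in the frame of bin between -0.118 and 0.118 m and y of paper1 in the frame of bin between -0.083 and 0.083 m and z of paper1 in the frame of bin between -0.005 and 0.105 m), for 0.2 s.
2. the bar lies flat between the guide lines, one end against the stop, let go (x of bar_mid in the frame of board between -0.052 and -0.028 m and y of bar_mid in the frame of board_stop between -0.109 and -0.094 m and z of bar_mid in the frame of board between 0.022 and 0.036 m and angle between the x axis of bar and the y axis of board, either way round below 0.07 rad and contact force between bar and the fingers below 0.1 N), for 0.2 s.
3. the tape's hook is held level with the bar's far end while the bar lies in place (all of step 2 and (x of tape_hook in the frame of bar between 0.09 and 0.11 m or x of tape_hook in the frame of bar between -0.11 and -0.09 m) and value of joint tape above 0.15 m), for 0.5 s.
At the end, for the whole second after the job is handed in: Every scrap is in the bin; the bar lies flat in its lane (its centre within 12 mm of the lane's middle line, within 0.07 rad of the board's length, its end within 9 mm of the stop) and at rest; the tape is home (within 8 mm). On the way the hook was held within 10 mm of the bar's far end for 0.5 s (all of step 1 and all of step 2 and value of joint tape below 0.008 m and linear speed of bar below 0.03 m/s); the robot touches nothing.
It fails at once if a paint cup is disturbed (moved more than 30 mm) (distance of cup_a from where it was at the start of the episode above 0.03 m).
It fails at once if a paint cup is disturbed (moved more than 30 mm) (distance of cup_b from where it was at the start of the episode above 0.03 m).
It fails at once if the paint bottle is disturbed (moved more than 30 mm) (distance of paint from where it was at the start of the episode above 0.03 m).
Of offcut0, offcut1, offcut2, offcut3, paper0, paper1 only 5 to 6 are there at a start; the rules pass over those that are not, and their reading is None.
At some moment in a run one of offcut0, offcut1, offcut2, offcut3, paper0, paper1, bar may be knocked a few centimetres aside while the robot is not near it.
Once in a run the grip may slacken for a moment while it holds something.
It also fails if it takes over 210 s, if anything falls off the work surface, if the arm or the gripper's body presses on something with over 40 N, if the wrist force passes 120 N, or if a joint passes its speed limit or range.

## Robot

A 6-joint arm with a two-finger parallel gripper is mounted at the origin on the work surface. World frame = base frame: x ahead of the robot, y to its left, z up, the work surface at z = 0. Lengths are in m, angles in rad, forces in N, time in s.
With the tool pointing down it reaches from about 0.25 to 0.85 m from the base axis. Payload 12.5 kg.
Tool frame: the origin (TCP) lies at the very end of the fingers, on their centre line; the grasp point (between the pads) lies 19 mm behind it; x points along the fingers, z is the direction in which the jaws open and shut, and the axes are right-handed (so a half turn about x gives the same grasp; the last joint's range is limited). The gripper opens to 93 mm and grips with 3 to 60 N. Pads are 15 mm wide; open, the fingers measure 128 mm over their backs; the gripper's body (75 mm by 188 mm) begins 65 mm behind the grasp point.
Start: joints at [-1.402, 0.351, 1.652, -0, 1.139, -0.085], TCP at [0.138, -0.532, 0.219] pointing down, gripper open.
Joint ranges: [-2.75, 2.75], [-0.79, 2.1], [0.01, 2.65], [-1.57, 4.71], [0.07, 3.14], [-2.87, 2.87]. Speed limits (rad/s): [2.22, 2.22, 2.79, 3.14, 3.14, 3.14].

## Interface

Orientations are given as [roll, pitch, yaw] about the fixed x, y, z axes, in that order (R = Rz(yaw) Ry(pitch) Rx(roll)).
In Python, from workcell import manip gives the robot as it stands. Calls block until the motion is done:
- manip.move_pose(position, orientation): joint-space move of the TCP to a pose.
- manip.servo_line(position, attitude=None, vel=0.15, f_stop=None): straight line of the TCP; attitude=None keeps the orientation; vel is the mean speed in m/s. With f_stop (N) it stops when the force on the tool has changed by that much, and returns True; else False.
- manip.movej(angles): joint-space move.
- manip.grip(opening): opening from 0.0 (shut) to 1.0 (fully open); the grip force is fixed at half the most; returns when the fingers have stopped.
- manip.hold(seconds).
- manip.solve_ik(position, orientation): joint angles nearest the present ones, or None.
- manip.capture(name): name is "scene" or "top" or "wrist"; returns a dict with "color" (400x640x3 uint8, blue, green, red), "vertical_fov" (degrees; the focal length in pixels is half the picture's height over the tangent of half this angle, whatever the lens; pixels are square), "cx", "cy" (the principal point, pixels), "rvec" (rotation vector, rad) and "tvec" (3), from world to camera coordinates, as OpenCV has them. Camera axes: x right, y down, z forward; pixel columns grow to the right and rows downward; lengths in m; the calibration is good to about 2 mm. A picture is of the moment at which its call begins. There is no depth.
A pose or a line that the arm cannot do raises manip.MotionError and nothing moves.
- manip.close_job(): hands the job in, once; it reports no verdict.
Trained networks look in the newest picture that a camera, given by its name, has taken for a name from the list of things; names that differ only in an ending like _2 or _b are one class to them, and where a whole thing is asked for, a point or a joint stands for the part that bears it (a point fixed in the world has none). Each returns a list of dicts, best first, with "confidence" (0 to 1); they miss things now and then, are a little off and sometimes report something else, mostly with a low value. They report only what shows in the picture. A call takes as long as a camera call. They do not tell look-alikes from the thing itself.
- manip.search_frame(query, camera): "xy" ([column, row] in pixels, amid what is visible of it).
- manip.pinpoint(query, camera): "xy" ([column, row] in pixels: a listed point, or the origin of a listed thing).
Readings, each from a call of its own:
- manip.read_time_s(): time.
- manip.read_q(): joint angles.
- manip.read_joint_vel(): joint speeds.
- manip.read_joint_torque(): joint torques, N m.
- manip.read_tcp_pos(): TCP position.
- manip.read_orientation(): TCP orientation.
- manip.read_force(): force on the tool from outside, world axes, zero at the start.
- manip.read_torque(): the same for the moment, N m.
- manip.read_width(): opening from 0.0 (shut) to 1.0 (fully open).
Only numpy, scipy, OpenCV 4.12 (cv2) and the standard library are available. Lean on these libraries where they do the work, as an engineer would, in place of code of your own. Each camera call takes 0.05 s, during which the arm holds its last target.

## Working session

There is one attempt and no reset: what is moved stays moved. The work goes in short steps, each a Python script; the robot and the scene stay as the last script left them, time stands still between calls to the robot, and variables do not carry over. Pictures are saved under pics/ and viewed, and the job is handed in when it is done.

```bash
ls; mkdir -p pics; cat > h.py <<'E'
import numpy as np, cv2
from workcell import manip
def cap(n,save=None):
    c=manip.capture(n)
    if save: cv2.imwrite('pics/'+save,c['color'])
    return c
def K(c):
    f=200/np.tan(np.radians(c['vertical_fov'])/2)
    return np.array([[f,0,c['cx']],[0,f,c['cy']],[0,0,1.]])
def proj(c,p):
    return cv2.projectPoints(np.array(p,float).reshape(-1,1,3),np.array(c['rvec'],float),np.array(c['tvec'],float),K(c),None)[0].reshape(-1,2)
def ray(c,uv,z):
    R=cv2.Rodrigues(np.array(c['rvec'],float))[0];t=np.array(c['tvec'],float).ravel()
    d=R.T@np.linalg.inv(K(c))@np.array([uv[0],uv[1],1.]); o=-R.T@t
    return o+d*(z-o[2])/d[2]
E
python3 - <<'E'
from h import *
for n in ['scene','top','wrist']:
    c=cap(n,n+'0.png'); print(n,c['vertical_fov'],c['cx'],c['cy'],c['rvec'],c['tvec'], -cv2.Rodrigues(np.array(c['rvec'],float))[0].T@np.array(c['tvec'],float).ravel())
    if n=='wrist': continue
    for q in ['board','board_stop','tape_case','tape_hook','bin','bar','bar_mid','offcut0','offcut1','offcut2','offcut3','paper0','cup_a','paint']:
        print(q,[(np.round(d['xy']).tolist(),round(d['confidence'],2), np.round(ray(c,d['xy'],.018 if q[0]in'op' else 0)[:2],3).tolist()) for d in manip.pinpoint(q,n)])
print(manip.read_orientation(),manip.read_time_s())
E
```

```text
pics
scene 57.133667318360686 318.70794830885353 201.41300959897305 [ 1.84694217  1.54984069 -0.67220624] [-0.09354017 -0.30434403  1.48781555] [ 1.2993871  -0.15028237  0.77716055]
board [([326.0, 218.0], 0.91, [0.535, 0.02]), ([275.0, 230.0], 0.56, [0.561, -0.135])]
board_stop [([351.0, 207.0], 0.94, [0.501, 0.107])]
tape_case [([384.0, 210.0], 0.71, [0.531, 0.203]), ([356.0, 218.0], 0.68, [0.554, 0.107])]
tape_hook [([359.0, 216.0], 0.5, [0.546, 0.119])]
bin [([200.0, 216.0], 0.94, [0.465, -0.351])]
bar [([423.0, 199.0], 0.75, [0.505, 0.342])]
bar_mid [([426.0, 193.0], 0.63, [0.478, 0.361])]
offcut0 [([280.0, 210.0], 0.72, [0.497, -0.113]), ([307.0, 204.0], 0.72, [0.487, -0.03]), ([304.0, 183.0], 0.69, [0.383, -0.022]), ([306.0, 228.0], 0.65, [0.583, -0.047]), ([344.0, 176.0], 0.62, [0.367, 0.113]), ([332.0, 206.0], 0.5, [0.506, 0.043])]
offcut1 [([280.0, 210.0], 0.72, [0.497, -0.113]), ([307.0, 204.0], 0.72, [0.487, -0.03]), ([304.0, 183.0], 0.69, [0.383, -0.022]), ([306.0, 228.0], 0.65, [0.583, -0.047]), ([344.0, 176.0], 0.62, [0.367, 0.113]), ([332.0, 206.0], 0.5, [0.506, 0.043
[... 2482 characters left out ...]
 [0.495, 0.039]), ([360.0, 225.0], 0.67, [0.491, -0.124]), ([316.0, 229.0], 0.64, [0.482, -0.022]), ([252.0, 301.0], 0.58, [0.323, 0.123]), ([155.0, 219.0], 0.3, [0.507, 0.346]), ([260.0, 213.0], 0.21, [0.52, 0.106])]
paper0 [([363.0, 188.0], 0.57, [0.576, -0.132])]
cup_a [([355.0, 125.0], 0.9, [0.735, -0.118]), ([301.0, 117.0], 0.85, [0.754, 0.011]), ([364.0, 190.0], 0.19, [0.577, -0.138])]
paint [([246.0, 108.0], 0.97, [0.772, 0.142]), ([365.0, 189.0], 0.37, [0.575, -0.136])]
wrist 66.1412580172313 319.69084009037056 198.16418313350218 [-2.30786995  1.78513172  0.24414416] [-0.54969108 -0.03332612  0.39110371] [ 0.20842636 -0.5140682   0.38538989]
[-0.52805702  1.57078335 -1.84505348] 1.55
```

View pics/top0.png

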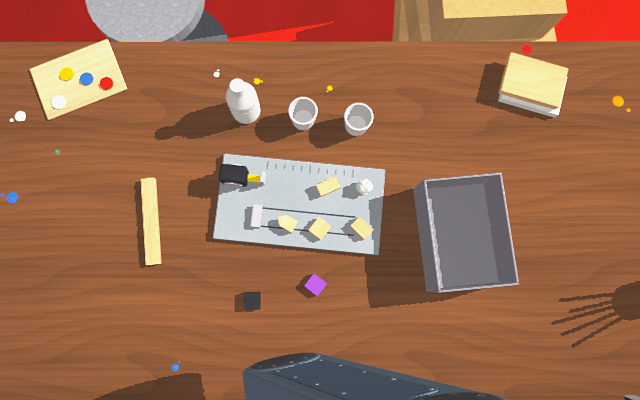

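View pics/scene0.png

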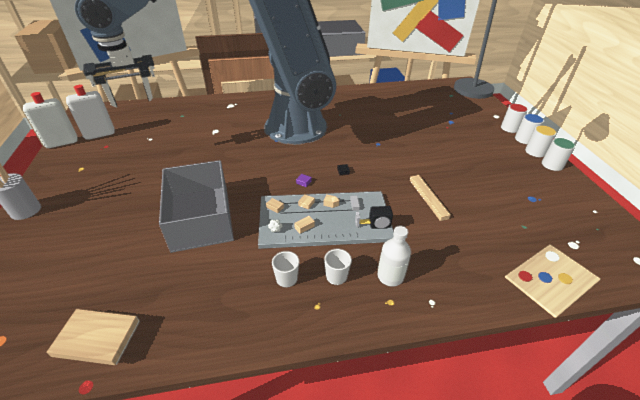

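```bash
python3 - <<'E'
import cv2
a=cv2.imread('pics/top0.png')[150:320,220:400]
cv2.imwrite('pics/top0c.png',cv2.resize(a,None,fx=3.5,fy=3.5,interpolation=cv2.INTER_CUBIC))
E
```

```text
(no output)
```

View pics/top0c.png

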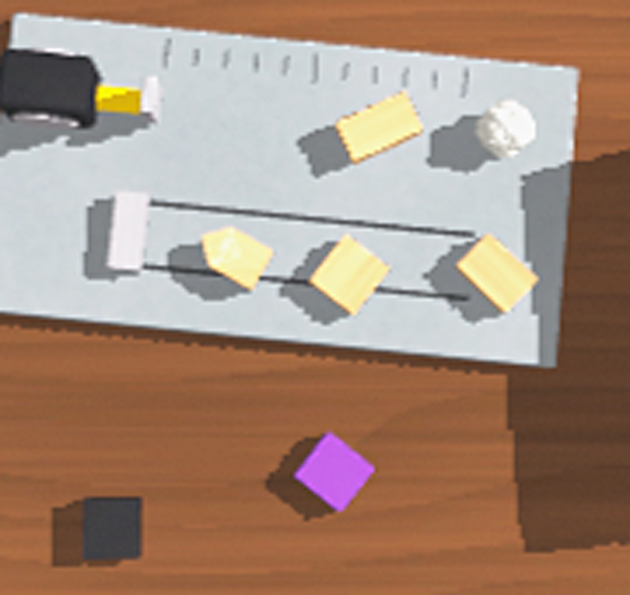

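The top view shows five scraps on the board: a batten at (328,187), a pointed piece at (287,223), blocks at (319,229) and (361,228), and one paper ball at (365,187). The bar is at (150,221), the bin at (466,232), and the cups and bottle lie beyond the board. The purple (316,285) and black (251,300) cubes are the look-alikes. The wood-coloured block on the board fits offcut2, so I leave the cubes alone.

```bash
cat >> h.py <<'E'
def woodmask(img):
    hsv=cv2.cvtColor(img,cv2.COLOR_BGR2HSV)
    m=((hsv[...,0]>14)&(hsv[...,0]<32)&(hsv[...,1]>50)&(hsv[...,1]<175)&(hsv[...,2]>170)).astype(np.uint8)
    return m
def blobs(c,m,z,amin=60):
    out=[]
    n,l,s,ce=cv2.connectedComponentsWithStats(m)
    for i in range(1,n):
        if s[i,4]<amin: continue
        cs=cv2.findContours((l==i).astype(np.uint8),cv2.RETR_EXTERNAL,cv2.CHAIN_APPROX_NONE)[0][0].reshape(-1,2)
        P=np.array([ray(c,p,z)[:2] for p in cs]).astype(np.float32)
        r=cv2.minAreaRect(P*1000)
        b=cv2.boxPoints(r); e=b[1]-b[0]; e2=b[2]-b[1]
        L=e if np.hypot(*e)>np.hypot(*e2) else e2
        out.append(dict(px=ce[i].round(1).tolist(),n=int(s[i,4]),c=(np.array(r[0])/1000).round(4).tolist(),size=sorted(np.round(r[1],1).tolist()),ang=round(float(np.degrees(np.arctan2(L[1],L[0]))),1)))
    return out
E
python3 - <<'E'
from h import *
c=cap('top','top1.png')
for b in blobs(c,woodmask(c['color']),.038): print(b)
from scipy.optimize import least_squares
# board top corners: TR,BR,TL,BL in image
uv=np.array([[385.7,169.4],[378.6,254.3],[224,154],[213,238]])
W=np.array([ray(c,p,.018)[:2] for p in uv]); print(W.round(4))
B=np.array([[.1,-.19],[-.1,-.19],[.1,.19],[-.1,.19]])
def res(p):
    R=np.array([[np.cos(p[2]),-np.sin(p[2])],[np.sin(p[2]),np.cos(p[2])]])
    return (B@R.T+p[:2]-W).ravel()
s=least_squares(res,[.54,0,0]); print(s.x.round(4),s.fun.round(4))
E
```

```text
{'px': [500.7, 7.7], 'n': 2012, 'c': [1.013, -0.4831], 'size': [47.0, 302.1], 'ang': 89.9}
{'px': [424.8, 32.6], 'n': 115, 'c': [0.9537, -0.2875], 'size': [19.9, 42.7], 'ang': 4.2}
{'px': [538.9, 37.0], 'n': 215, 'c': [0.9455, -0.5259], 'size': [33.8, 151.7], 'ang': -87.1}
{'px': [403.0, 36.5], 'n': 62, 'c': [0.9446, -0.2345], 'size': [19.2, 23.4], 'ang': -2.1}
{'px': [77.3, 78.4], 'n': 3982, 'c': [0.8386, 0.5359], 'size': [138.2, 196.3], 'ang': -67.1}
{'px': [533.6, 79.5], 'n': 2472, 'c': [0.8299, -0.5413], 'size': [110.1, 144.8], 'ang': 72.4}
{'px': [328.0, 185.9], 'n': 288, 'c': [0.5786, -0.0499], 'size': [30.4, 50.2], 'ang': -65.2}
{'px': [150.4, 221.3], 'n': 1362, 'c': [0.5024, 0.3504], 'size': [35.9, 196.3], 'ang': 6.0}
{'px': [287.5, 223.0], 'n': 192, 'c': [0.4964, 0.045], 'size': [28.8, 44.1], 'ang': 60.0}
{'px': [319.3, 228.2], 'n': 274, 'c': [0.4825, -0.0295], 'size': [36.9, 38.2], 'ang': -38.4}
{'px': [361.6, 227.5], 'n': 266, 'c': [0.4841, -0.1251], 'size': [30.5, 44.3], 'ang': 44.3}
[[ 0.621  -0.1862]
 [ 0.4242 -0.1642]
 [ 0.6595  0.1917]
 [ 0.4633  0.2125]]
[ 0.542   0.0135 -0.1038] [ 0.0008  0.0003 -0.0014 -0.001   0.0017  0.0004 -0.0011  0.0003]
```

```bash
cat >> h.py <<'E'
BX,BY,BT=.542,.0135,-.1038
BIN=(.47,-.35); BINA=.08
def b2w(x,y):
    return np.array([BX+np.cos(BT)*x-np.sin(BT)*y, BY+np.sin(BT)*x+np.cos(BT)*y])
def ori(a,p):
    """down orientation w/ jaw dir a mod pi, nearest joints"""
    q0=np.array(manip.read_q()); best=None
    for k in (-1,0,1):
        for aa in (a+k*np.pi,):
            q=manip.solve_ik(list(p),[0,np.pi/2,aa])
            if q is None: continue
            q=np.array(q); d=np.abs(q-q0).max()+ (5 if abs(q[5])>2.75 else 0)
            if best is None or d<best[0]: best=(d,[0,np.pi/2,aa])
    return best[1]
def find(near,kind,c=None):
    c=c or cap('top')
    if kind=='wood':
        B=blobs(c,woodmask(c['color']),.038)
    else:
        hsv=cv2.cvtColor(c['color'],cv2.COLOR_BGR2HSV)
        m=((hsv[...,1]<45)&(hsv[...,2]>205)).astype(np.uint8)
        B=blobs(c,m,.036,20)
    B=sorted(B,key=lambda b:np.hypot(*(np.array(b['c'])-near)))
    return B[0]
def pick(p,a,opening=.62,z=.021,zup=.16):
    p=np.array(p)
    o=ori(a,[p[0],p[1],zup])
    manip.move_pose([p[0],p[1],zup],o)
    manip.grip(opening)
    hit=manip.servo_line([p[0],p[1],z],vel=.15,f_stop=8)
    if hit: print('contact going down',manip.read_tcp_pos())
    manip.grip(0.0); w=manip.read_width()
    manip.servo_line([p[0],p[1],zup],vel=.25)
    print('w',round(w,3),round(manip.read_width(),3))
    return manip.read_width()
def drop(dx=0,dy=0,opening=.75):
    x,y=BIN[0]+dx,BIN[1]+dy
    o=ori(BINA,[x,y,.2])
    manip.move_pose([x,y,.2],o)
    print('w at bin',round(manip.read_width(),3))
    manip.servo_line([x,y,.085],vel=.25)
    manip.grip(opening)
    manip.servo_line([x,y,.2],vel=.3)
E
python3 - <<'E'
from h import *
c=cap('top')
img=c['color'].copy()
for s in [(-.12,-.085),(.12,-.085),(.12,.085),(-.12,.085)]:
    th=.08
    p=[BIN[0]+np.cos(th)*s[0]-np.sin(th)*s[1],BIN[1]+np.sin(th)*s[0]+np.cos(th)*s[1],.11]
    u=proj(c,p)[0]; cv2.circle(img,(int(u[0]),int(u[1])),3,(0,255,0),1)
for s in [(-61,-130),(-61,85),(-19,-130),(-19,85),(45,125),(45,185)]:
    u=proj(c,[*b2w(s[0]/1e3,s[1]/1e3),.018])[0]; cv2.circle(img,(int(u[0]),int(u[1])),2,(0,0,255),1)
cv2.imwrite('pics/ov1.png',cv2.resize(img[120:320,200:540],None,fx=2.3,fy=2.3))
print(find((.576,-.135),'paper',c))
E
```

```text
{'px': [296.8, 202.5], 'n': 9521, 'c': [0.5402, 0.0136], 'size': [194.4, 372.0], 'ang': 84.0}
```

View pics/ov1.png

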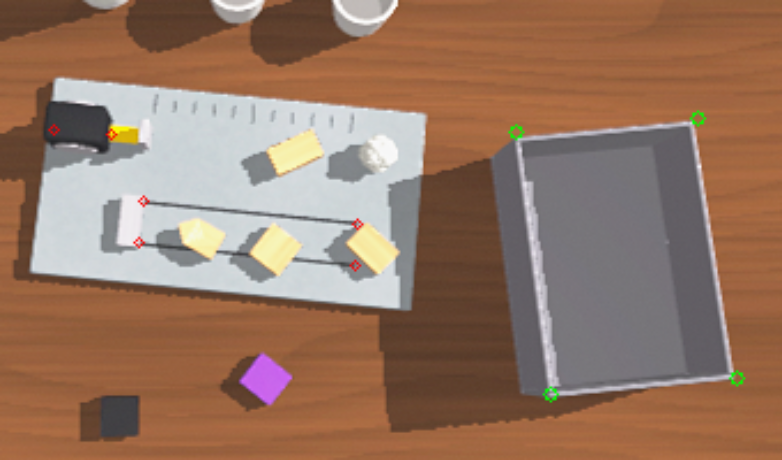

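```bash
sed -i 's/^BIN=.*/BIN=(.466,-.35); BINA=.12/' h.py
python3 - <<'E'
from h import *
b=find((.4841,-.1251),'wood'); print(b)
pick(b['c'],np.radians(b['ang']+90)); drop(-.06)
c=cap('top','top2.png'); print(manip.read_time_s(),manip.read_force())
for b in blobs(c,woodmask(c['color']),.038):
    if .3<b['c'][0]<.7: print(b)
E
```

```text
{'px': [361.6, 227.4], 'n': 267, 'c': [0.4841, -0.1251], 'size': [30.5, 44.3], 'ang': 44.3}
w 0.319 0.321
w at bin 0.318
9.9917 [-0.52268365  0.10896403  0.40136419]
{'px': [328.0, 185.9], 'n': 288, 'c': [0.579, -0.0498], 'size': [31.0, 50.2], 'ang': -65.6}
{'px': [150.4, 221.2], 'n': 1364, 'c': [0.5025, 0.3504], 'size': [35.9, 196.6], 'ang': 6.0}
{'px': [287.1, 222.9], 'n': 218, 'c': [0.4964, 0.045], 'size': [28.8, 44.1], 'ang': 60.0}
{'px': [319.3, 228.2], 'n': 274, 'c': [0.4827, -0.0293], 'size': [37.5, 38.2], 'ang': -38.4}
{'px': [461.3, 260.3], 'n': 251, 'c': [0.409, -0.3455], 'size': [28.6, 43.8], 'ang': -81.8}
```

View pics/top2.png

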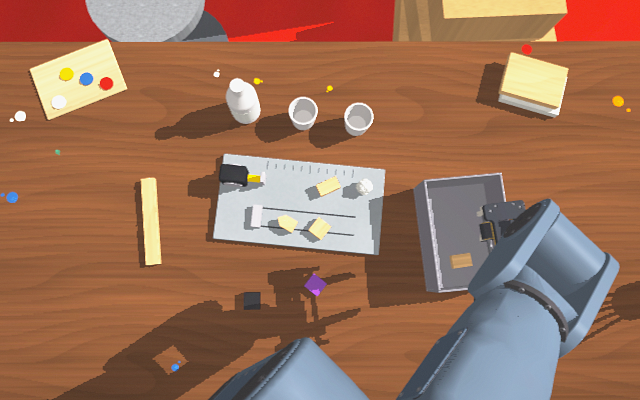

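The first offcut is in the bin at (461,260) and everything else is where it was. Next are the other three wood pieces and the paper ball, with a fresh look before each.

```bash

python3 - <<'E'
from h import *
b=find((.4827,-.0293),'wood'); print(b)
if pick(b['c'],np.radians(b['ang']+90))>.3: drop(0)
b=find((.4964,.045),'wood'); print(b)
d=np.array([np.cos(np.radians(b['ang'])),np.sin(np.radians(b['ang']))])
print(manip.read_time_s())
if np.hypot(*(np.array(b['c'])-(.4964,.045)))<.01:
    if pick(np.array(b['c'])-.006*d*np.sign(d[1]),np.radians(b['ang']+90))>.2: drop(.06)
c=cap('top','top3.png'); print(manip.read_time_s())
for b in blobs(c,woodmask(c['color']),.038):
    if .3<b['c'][0]<.7: print(b)
for q in ('search_frame','pinpoint'):
  for d in getattr(manip,q)('paper0','top'): print(q,d['confidence'],d['xy'],ray(c,d['xy'],.036 if q[0]=='s' else .018))
E
```

```text
{'px': [319.3, 228.2], 'n': 274, 'c': [0.4827, -0.0293], 'size': [37.5, 38.2], 'ang': -38.4}
w 0.384 0.383
w at bin 0.385
{'px': [287.5, 223.3], 'n': 183, 'c': [0.4964, 0.045], 'size': [28.8, 44.1], 'ang': 60.0}
17.1917
contact going down [0.49293196 0.03960185 0.03972438]
w 0.01 0.007
21.5667
{'px': [330.7, 185.0], 'n': 208, 'c': [0.5802, -0.054], 'size': [29.9, 41.4], 'ang': -63.5}
{'px': [150.0, 219.7], 'n': 1279, 'c': [0.5026, 0.3507], 'size': [35.3, 196.3], 'ang': 6.0}
{'px': [460.2, 232.1], 'n': 274, 'c': [0.472, -0.3466], 'size': [35.0, 40.8], 'ang': -83.2}
{'px': [461.3, 260.3], 'n': 251, 'c': [0.4092, -0.3456], 'size': [28.5, 43.9], 'ang': -81.1}
search_frame 0.72 [365.8, 186.1] [ 0.57849188 -0.13666454  0.036     ]
pinpoint 0.65 [155.9, 221.3] [0.50214925 0.34389316 0.018     ]
pinpoint 0.48 [364.4, 187.6] [ 0.57809604 -0.13542839  0.018     ]
```

View pics/top3.png

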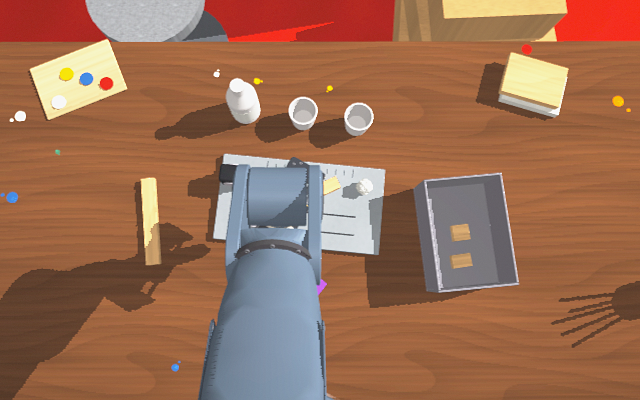

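```bash

python3 - <<'E'
from h import *
print(manip.read_width(),manip.read_tcp_pos(),manip.read_force())
cap('wrist','wr1.png')
p=[.45,-.17,.25]; manip.move_pose(p,ori(.0,p))
c=cap('top','top4.png'); cv2.imwrite('pics/top4c.png',cv2.resize(c['color'][140:270,200:400],None,fx=4,fy=4,interpolation=cv2.INTER_CUBIC))
for b in blobs(c,woodmask(c['color']),.038):
    if .3<b['c'][0]<.7: print(b)
E
```

```text
0.0027654894722868527 [0.49246309 0.03983728 0.1581783 ] [0.4742182  0.01360838 0.29688929]
{'px': [327.9, 185.9], 'n': 285, 'c': [0.5787, -0.0498], 'size': [30.3, 50.2], 'ang': -65.2}
{'px': [150.4, 221.2], 'n': 1363, 'c': [0.5025, 0.3504], 'size': [35.9, 196.6], 'ang': 6.0}
{'px': [285.7, 207.8], 'n': 206, 'c': [0.5303, 0.0487], 'size': [28.5, 43.8], 'ang': 63.1}
```

View pics/wr1.png

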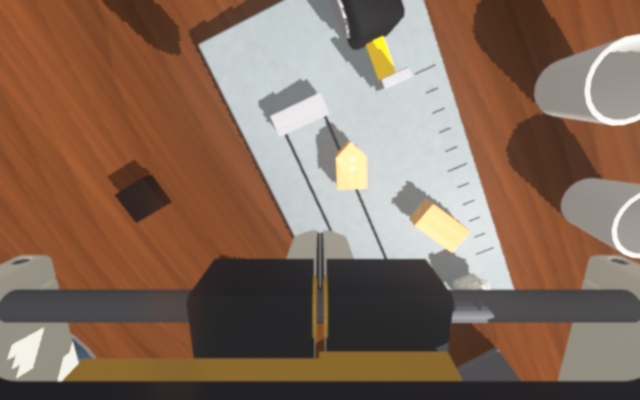

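View pics/top4c.png

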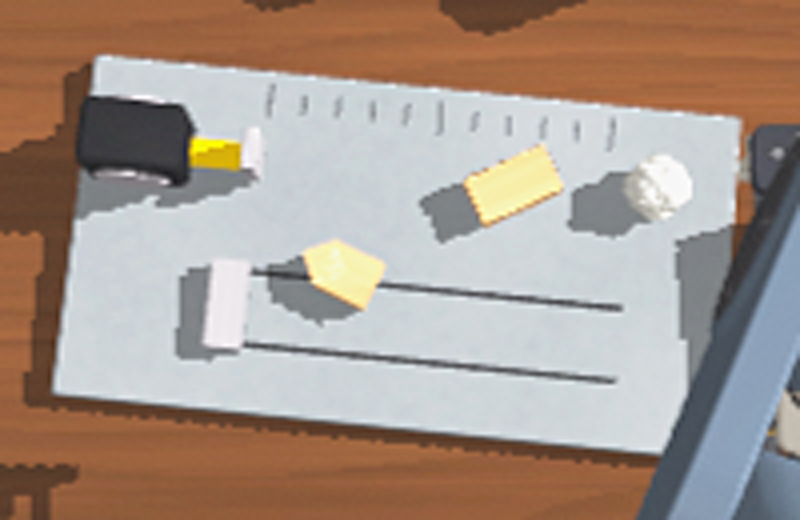

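Offcut3 had been knocked about 34 mm aside, from (287,223) to (286,208), as the task warned. Retrying at its new place.

```bash

python3 - <<'E'
from h import *
b=find((.5303,.0487),'wood'); print(b)
d=np.array([np.cos(np.radians(b['ang'])),np.sin(np.radians(b['ang']))])
if pick(np.array(b['c'])-.006*d*np.sign(d[1]),np.radians(b['ang']+90))>.2: drop(.06)
b=find((.5787,-.0498),'wood'); print(b)
if pick(b['c'],np.radians(b['ang']+90))>.2: drop(-.03,.02)
c=cap('top','top5.png'); print(manip.read_time_s())
P=[]
for d in manip.search_frame('paper0','top'): 
  p=ray(c,d['xy'],.036); print(d['confidence'],d['xy'],p)
  if np.hypot(*(p[:2]-(.577,-.1355)))<.05: P.append(p)
if P:
  if pick(P[0][:2],BT,.7,z=.022)>.2: drop(.0,-.02)
c=cap('top','top6.png'); print(manip.read_time_s())
for b in blobs(c,woodmask(c['color']),.038):
    if .3<b['c'][0]<.7: print(b)
E
```

```text
{'px': [285.9, 207.8], 'n': 197, 'c': [0.5303, 0.0487], 'size': [28.4, 43.8], 'ang': 63.0}
w 0.296 0.3
w at bin 0.301
{'px': [328.0, 185.9], 'n': 286, 'c': [0.579, -0.0498], 'size': [31.0, 50.2], 'ang': -65.6}
w 0.302 0.296
w at bin 0.298
37.8583
0.49 [364.9, 185.4] [ 0.58012655 -0.1346426   0.036     ]
w 0.429 0.427
w at bin 0.43
44.475
{'px': [150.4, 221.2], 'n': 1366, 'c': [0.5025, 0.3504], 'size': [35.9, 196.6], 'ang': 6.0}
{'px': [456.4, 208.5], 'n': 226, 'c': [0.5258, -0.3383], 'size': [28.8, 47.1], 'ang': -85.5}
{'px': [455.8, 239.8], 'n': 565, 'c': [0.4568, -0.3329], 'size': [62.6, 71.7], 'ang': -83.3}
{'px': [461.2, 260.3], 'n': 249, 'c': [0.4092, -0.3456], 'size': [28.5, 43.9], 'ang': -81.1}
```

View pics/top6.png

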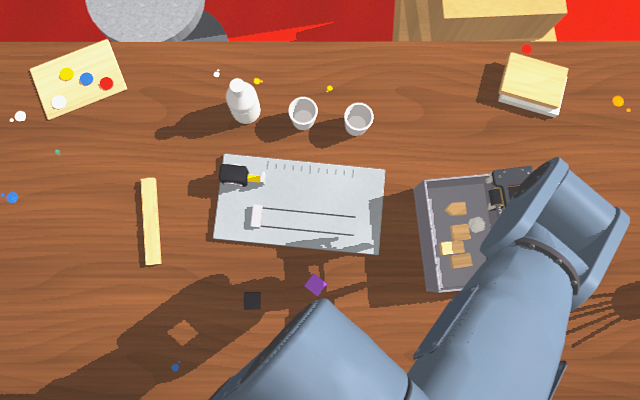

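All five scraps are in the bin: (456,208), (460,232), (452,248), (461,260), with the paper ball at (477,225). The board is clear and no second paper ball is visible. Next, the bar.

```bash

python3 - <<'E'
from h import *
c=cap('top'); 
b=sorted(blobs(c,woodmask(c['color']),.018),key=lambda b:abs(b['px'][0]-150)+abs(b['px'][1]-221))[0]; print(b)
w=pick(b['c'],np.radians(b['ang']+90),.62,z=.004,zup=.15)
if w>.2:
    t=b2w(-.040,-.016-.006)
    p=[*t,.15]; 
    o=ori(BT,p); print(o)
    manip.move_pose(p,o)
    print(manip.read_width(),manip.read_time_s())
    cap('scene','sc2.png');cap('top','top7.png');cap('wrist','wr2.png')
E
```

```text
{'px': [150.4, 221.2], 'n': 1369, 'c': [0.5052, 0.3565], 'size': [36.5, 201.0], 'ang': 6.0}
w 0.319 0.32
[0, 1.5707963267948966, -0.1038]
0.3164358032754877 51.3417
```

View pics/sc2.png

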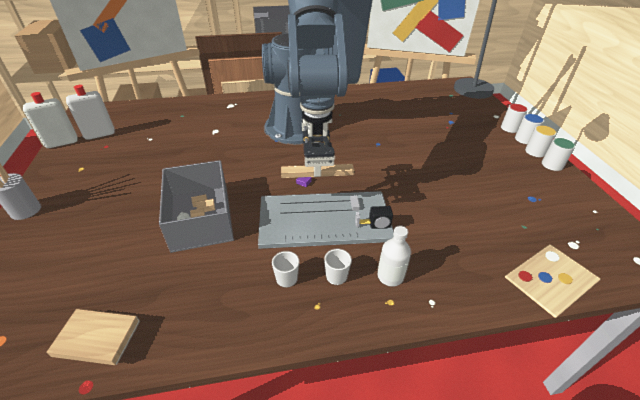

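View pics/wr2.png

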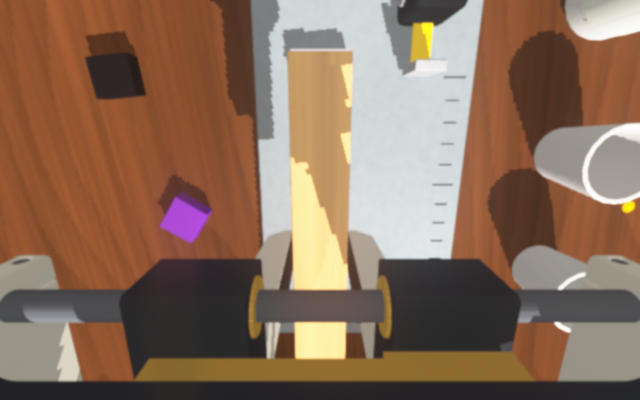

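The bar is held level and lined up with the lane. Lowering it and sliding it gently to the stop.

```bash

python3 - <<'E'
from h import *
t=b2w(-.040,-.022)
h=manip.servo_line([*t,.0235],vel=.08,f_stop=6); print(h,manip.read_tcp_pos(),manip.read_width())
t2=b2w(-.040,-.008)
z=manip.read_tcp_pos()[2]
h=manip.servo_line([*t2,z],vel=.03,f_stop=5); print(h,manip.read_tcp_pos(),manip.read_force())
p=np.array(manip.read_tcp_pos()); R=np.array([[np.cos(BT),-np.sin(BT)],[np.sin(BT),np.cos(BT)]])
print('tcp board',R.T@(p[:2]-[BX,BY]))
cap('wrist','wr3.png')
manip.grip(.6)
manip.servo_line([p[0],p[1],.15],vel=.2)
cap('wrist','wr4.png')
q=[.45,-.2,.3]; manip.move_pose(q,ori(BT,q))
c=cap('top','top8.png'); print(manip.read_time_s())
for b in blobs(c,woodmask(c['color']),.036):
    if .3<b['c'][0]<.7: print(b, R.T@(np.array(b['c'])-[BX,BY]))
cv2.imwrite('pics/top8c.png',cv2.resize(c['color'][140:270,200:400],None,fx=4,fy=4,interpolation=cv2.INTER_CUBIC))
E
```

```text
False [ 0.50016878 -0.00423468  0.02383932] 0.321843113638231
True [0.50042097 0.0010401  0.02362312] [-0.16959332 -1.9275466   0.27909831]
tcp board [-0.04006422 -0.01670099]
56.1083
{'px': [304.5, 220.2], 'n': 1173, 'c': [0.5011, 0.0043], 'size': [30.2, 199.3], 'ang': 84.0} [-0.03972661 -0.01338828]
{'px': [463.1, 260.5], 'n': 193, 'c': [0.4093, -0.3466], 'size': [28.6, 43.2], 'ang': -81.1} [-0.09467446 -0.37191134]
```

View pics/top8c.png

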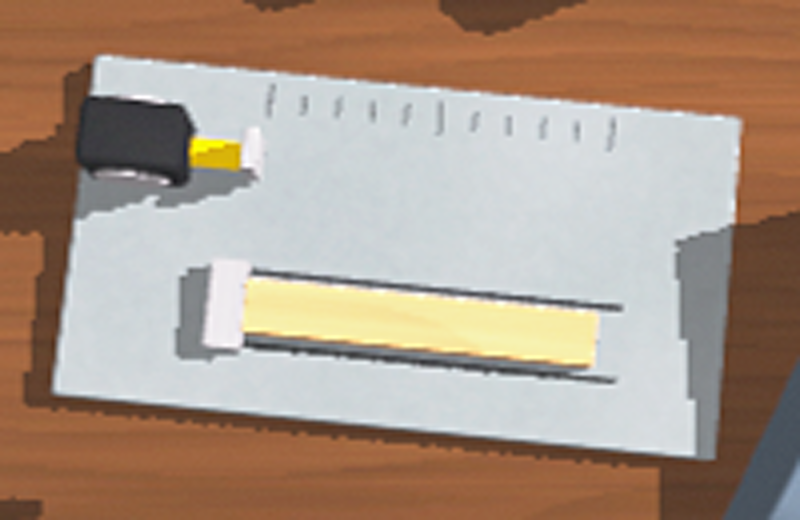

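View pics/wr4.png

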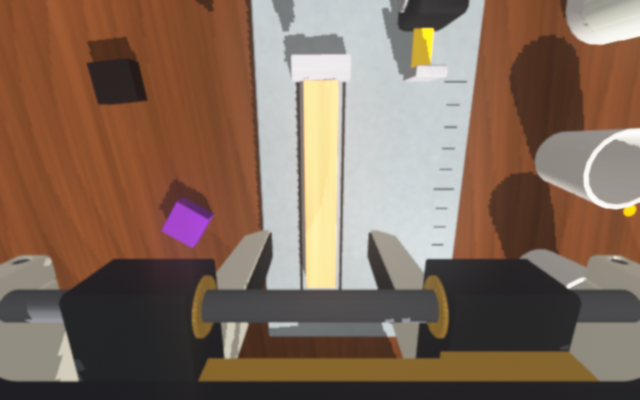

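The bar lies between the lines, with its end against the stop (crop 245,305) and its far end at (597,340). For the tape, I'll lower the closed fingers into the 32 mm gap behind the hook plate, above the blade, and push the plate to -y. That way a slackened grip can't drop it.

```bash

python3 - <<'E'
from h import *
R=np.array([[np.cos(BT),-np.sin(BT)],[np.sin(BT),np.cos(BT)]])
bp=lambda: R.T@(np.array(manip.read_tcp_pos())[:2]-[BX,BY])
p=[*b2w(.045,.110),.16]; manip.move_pose(p,ori(BT,p)); manip.grip(0.)
c=cap('wrist','wr5.png')
print(bp(),manip.read_force())
h=manip.servo_line([*p[:2],.047],vel=.06,f_stop=3); print(h,manip.read_tcp_pos(),manip.read_force())
if not h:
    h=manip.servo_line([*b2w(.045,.085),.047],vel=.02,f_stop=1.3); print(h,bp(),manip.read_force())
cap('scene','sc3.png');c=cap('top','top9.png');print(manip.read_time_s())
cv2.imwrite('pics/top9c.png',cv2.resize(c['color'][140:270,200:400],None,fx=4,fy=4,interpolation=cv2.INTER_CUBIC))
s=cv2.imread('pics/sc3.png')[150:270,250:430];cv2.imwrite('pics/sc3c.png',cv2.resize(s,None,fx=4,fy=4,interpolation=cv2.INTER_CUBIC))
E
```

```text
[0.04499158 0.11001507] [-0.19075398 -0.31400736  0.03177649]
False [0.5982972  0.11826144 0.04727659] [ 0.10972183 -0.95814237 -0.09163348]
True [0.0448697  0.10091091] [0.78719729 1.25735235 0.91157995]
61.3083
```

View pics/sc3c.png

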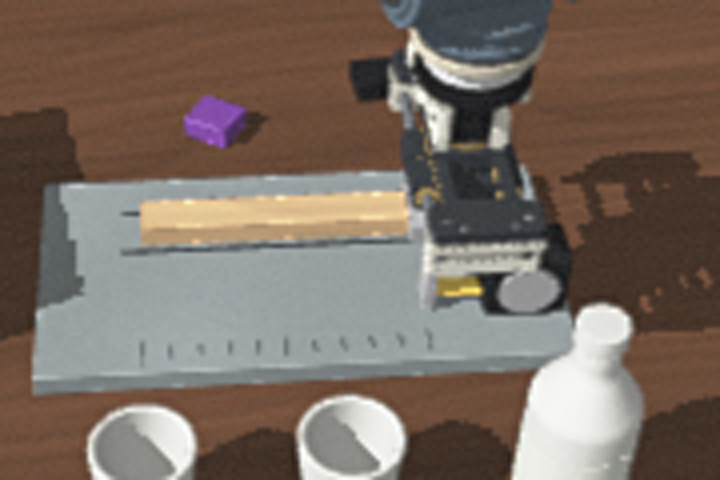

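View pics/top9c.png

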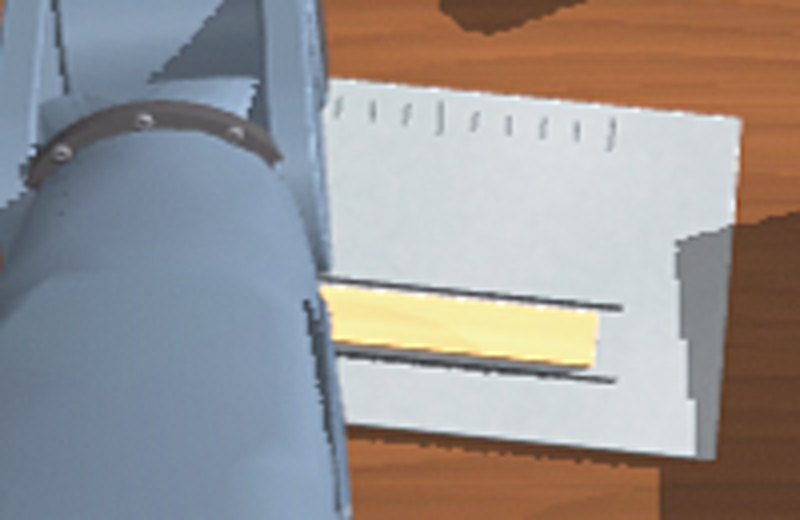

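The fingers met the plate at board y = 100.9 mm, where about 100.5 was expected. Now I pull 200 mm.

```bash

python3 - <<'E'
from h import *
R=np.array([[np.cos(BT),-np.sin(BT)],[np.sin(BT),np.cos(BT)]])
bp=lambda: R.T@(np.array(manip.read_tcp_pos())[:2]-[BX,BY])
manip.servo_line([*b2w(.045,-.0995),.047],vel=.07); print(bp(),manip.read_force(),manip.read_time_s())
c=cap('top','top10.png');cap('scene','sc4.png')
manip.hold(.2)
print([ (d['xy'],d['confidence'],ray(c,d['xy'],.048)) for d in manip.pinpoint('tape_hook','top')])
cv2.imwrite('pics/top10c.png',cv2.resize(c['color'][140:270,200:400],None,fx=4,fy=4,interpolation=cv2.INTER_CUBIC))
s=cv2.imread('pics/sc4.png')[150:270,250:430];cv2.imwrite('pics/sc4c.png',cv2.resize(s,None,fx=4,fy=4,interpolation=cv2.INTER_CUBIC))
E
```

```text
[ 0.04491908 -0.09953254] [-2.43987265  4.59251593 -2.33502427] 64.325
[]
```

View pics/sc4c.png

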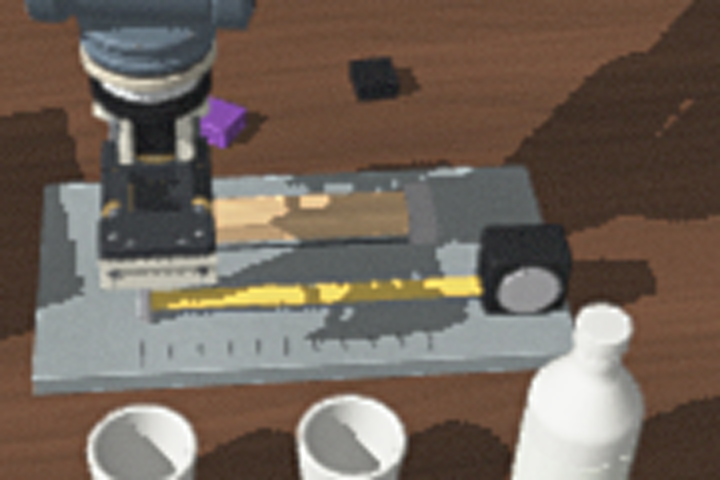

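View pics/top10c.png

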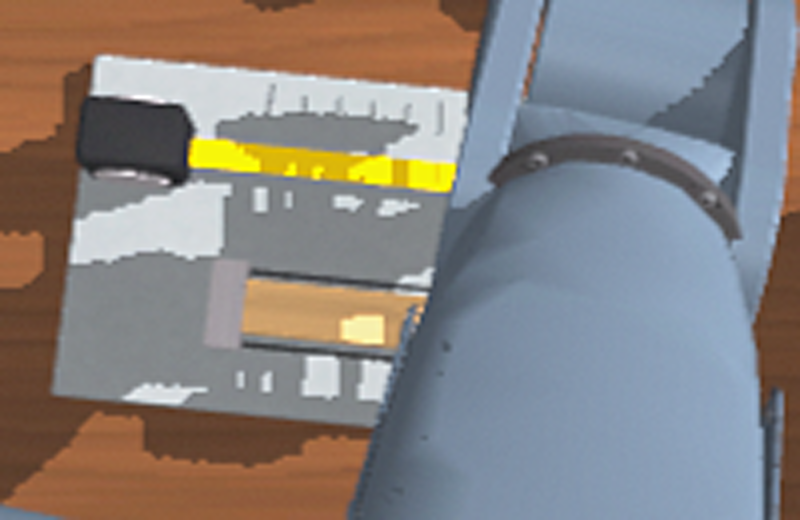

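```bash

python3 - <<'E'
from h import *
c=cap('scene'); 
for y in (-.105,-.1155,-.125):
    print(y,((proj(c,[[*b2w(.057,y),z] for z in (.022,.062)])-[250,150])*4).round(1).tolist())
manip.hold(1.0)
s=cv2.resize(c['color'][195:240,270:320],None,fx=14,fy=12,interpolation=cv2.INTER_CUBIC);cv2.imwrite('pics/sc5c.png',s)
print(manip.read_tcp_pos(),manip.read_time_s(),manip.read_force())
E
```

```text
-0.105 [[156.0, 320.0], [153.5, 279.8]]
-0.1155 [[141.0, 320.7], [138.1, 280.5]]
-0.125 [[127.4, 321.3], [124.2, 281.1]]
[ 0.5763679  -0.0901026   0.04700694] 65.725 [-2.8167156   3.69410351 -2.42307294]
```

View pics/sc5c.png

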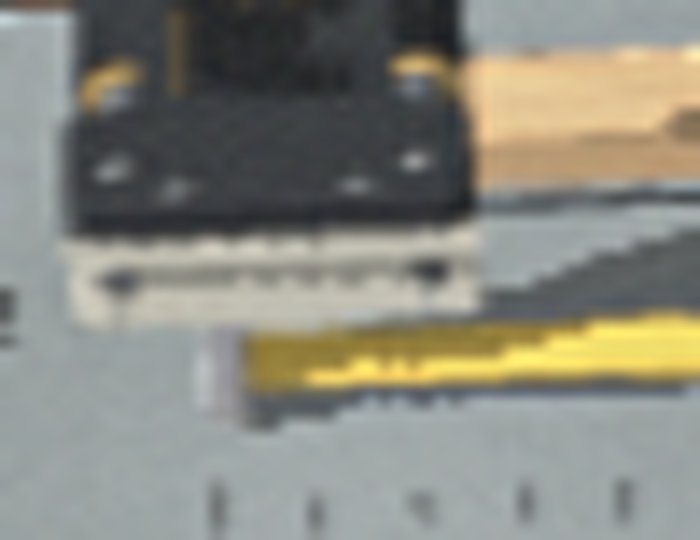

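The hook's outer face shows at about y = -117 mm, and the bar's end is at about -115, so they are level within 2–3 mm. It has been held for over a second. Guiding the blade home.

```bash

python3 - <<'E'
from h import *
manip.hold(.5)
manip.servo_line([*b2w(.045,.108),.047],vel=.1)
manip.servo_line([*b2w(.045,.108),.17],vel=.15)
q=[.40,-.2,.3]; manip.move_pose(q,ori(BT,q)); manip.hold(.5)
c=cap('top','top11.png'); s=cap('scene','sc6.png'); print(manip.read_time_s(),manip.read_force())
R=np.array([[np.cos(BT),-np.sin(BT)],[np.sin(BT),np.cos(BT)]])
for b in blobs(c,woodmask(c['color']),.036):
    if .3<b['c'][0]<.7: print(b, R.T@(np.array(b['c'])-[BX,BY]))
cv2.imwrite('pics/top11c.png',cv2.resize(c['color'][140:270,200:400],None,fx=4,fy=4,interpolation=cv2.INTER_CUBIC))
E
```

```text
71.4833 [-0.59663846  0.38958075  0.13410603]
{'px': [304.5, 220.2], 'n': 1172, 'c': [0.5011, 0.0043], 'size': [30.2, 199.3], 'ang': 84.0} [-0.03972661 -0.01338828]
```

View pics/top11c.png

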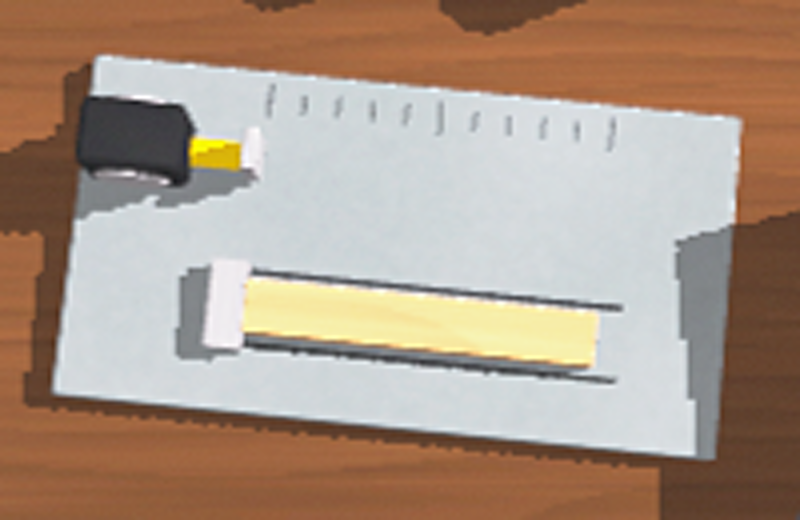

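View pics/sc6.png

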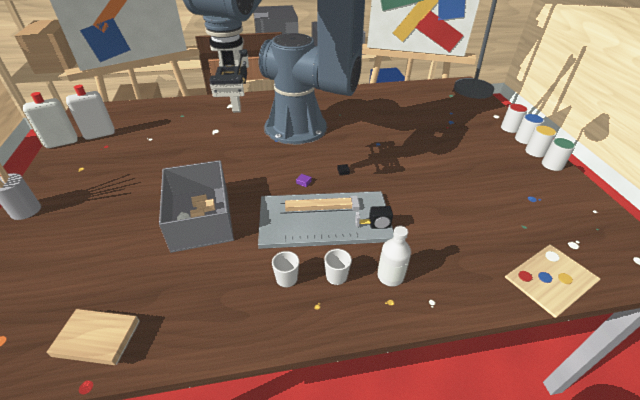

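The bar hasn't moved, the hook is home at (253,152) in the crop, and the cups and bottle stand where they were. Handing in.

```bash
python3 -c "
from workcell import manip
print(manip.close_job())"
```

```text
the job is handed in; nothing more can be done
None
```

The job is handed in at about 72 s of the 210 s allowed, and every step looked done in my last pictures. No verdict was reported.

- **Scraps:** All five scraps I could see are in the bin: four wood offcuts and one paper ball. I saw no second paper ball in any picture, so I took it as the absent one. Offcut3 was knocked about 34 mm aside before I reached it; my first grasp touched its top and missed, and the second held. I left the purple and black cubes alone.
- **Bar:** It lies between the guide lines against the stop. Its centre measured x = -39.7 mm on the board and its angle matched the board's. Its position along the lane read about 1.6 mm past the ideal, which is within camera error. It read the same before and after the tape was pulled.
- **Tape:** I pushed the hook out 200 mm from behind its plate and held it for more than a second. In the picture its outer face was within 2–3 mm of the bar's far end; the trained network did not find the hook in that view, so this rests on my own projection and the arm's position. The blade was then guided home, and its hook looked the same as at the start.
- **Cups and bottle:** In the final pictures they stood where they were at the start.

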